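# Stand the round-bottomed carafe in its cushioned ring stand

### The arm

A 6-joint arm with a two-finger parallel gripper is mounted at the origin on the work surface. World frame = base frame: x ahead of the robot, y to its left, z up, the work surface at z = 0. Lengths are in m, angles in rad, forces in N, time in s.
With the tool pointing down it reaches from about 0.425 to 0.925 m from the base axis. Payload 12.5 kg.
Tool frame: the origin (TCP) lies midway between the tips of the shut fingers; the grasp point (between the pads) lies 19 mm behind it (robot.hold_point_z is the distance from the TCP to the grasp point, in m); z points along the fingers, y is the direction in which the jaws open and shut (so a half turn about z gives the same grasp; the last joint's range is limited). The gripper opens to 85 mm and grips with 20 to 120 N. Pads are 22 mm wide; open, the fingers measure 114 mm over their backs; the gripper's body (76 mm by 85 mm) begins 54 mm behind the grasp point. The pads swing forward as they close: fully open they stand 13 mm farther back than shut.
Start: joints at [1.213, 0.491, 1.559, -0, 1.092, -0.106], TCP at [0.156, 0.605, 0.203] pointing down, gripper open.
Joint ranges: [-3.1, 3.1], [-0.84, 2.19], [0.05, 2.79], [-1.13, 4.28], [0.06, 2.93], [-2.69, 2.69]. Speed limits (rad/s): [2.22, 2.22, 2.79, 3.14, 3.14, 3.14].

### API

Orientations are given as [roll, pitch, yaw] about the fixed x, y, z axes, in that order (R = Rz(yaw) Ry(pitch) Rx(roll)).
In Python, from bench import robot, vision gives the robot as it stands.
- The arm moves only by the tool move_arm, never from a script. Its argument "motion" is a list of rows, each a list of 2 entries, a list of its own where there are three numbers: the shift along the tool's x, y, z in mm, then the turn, a rotation vector about the tool's x, y, z in rad. In form: [[[dx, dy, dz], [ax, ay, az]], ...]. A call has 1 to 8 rows; each row shifts and turns the commanded pose from where the row before left it, along the tool's axes as they then stand; what a row does not reach is not made up. A row lasts 1/10 s, in which the tool goes at most 50 mm and 8.59 degrees, less where a joint would pass 70% of its speed; a pose out of reach is approached as far as the arm can. A call with a gripper value outside its range is refused whole. "jaw" is the finger opening in mm, from 0 to 85.4, set as the call begins (left out, the last holds). The fingers move at their own pace and stop on an object; "grip_force" is the grip in N (left out, the last holds). Time passes only in rows, so rows that do not move let the fingers close. It gives the time, the measured TCP pose, the force and the opening at its end, in the units of the state.
- robot.read_state(): the state, without advancing time (a new reading comes with each control period).
- vision.get_image(name): name is "scene" or "top" or "wrist"; returns the picture (400x640x3 uint8, blue, green, red); there is no depth.
- vision.calibration(name): a dict with "mtx" (3x3 intrinsics, pixels), "world_to_cam" (4x4, takes a point from world to camera coordinates). Camera axes: x right, y up, looking along -z (the intrinsics and any distortion apply to the point x, -y, -z); pixel columns grow to the right and rows downward; lengths in m; the calibration is good to about 2 mm. The wrist camera is an equidistant fisheye: a pixel r from the principal point sees the ray r / f radians off the axis. A picture is of the moment at which its call begins: read the wrist's pose just before it. calibration takes no time and is no camera call; for the wrist camera it gives the pose at the moment of the call.
- robot.hand_in(): hands the job in, once; it reports no verdict.
The state is a dict: "t": time; "q": joint angles; "joint_velocities": joint speeds; "joint_efforts": joint torques, N m; "position": TCP position; "orientation": TCP orientation; "contact_force": force on the tool from outside, world axes, zero at the start; "moment": the same for the moment, N m; "grip_width": finger opening in m.
Only numpy, scipy, OpenCV 4.12 (cv2) and the standard library are available. Lean on these libraries where they do the work, as an engineer would, in place of code of your own. Each camera call takes 0.05 s, during which the arm holds its last target.

### The job

Take the round-bottomed green carafe out of the draining rack, where it lies leaning, and stand it upright, neck up, in the ring of the ring stand. Lower it gently until you feel the sprung ring carry it, and only then let go, so that it stays standing in the ring by itself without leaning. Never push hard on the ring, and leave the two clear bottles, the jar and the opener where they are.

Things in the scene. Friction and masses are not known exactly. Their poses are not given: they have to be found in the camera images.
- carafe: Green glass carafe, 0.18 to 0.34 kg: a ball of 76 mm diameter with a straight neck; no flat foot. Origin at the centre of the ball; its z axis runs along the neck towards the mouth. The bottom of the ball is at z = -38 mm, the mouth at z = 132 mm. It starts in the rack, neck leaning 30 degrees from vertical. Its mass centre lies about 10 mm above the ball's centre.
- carafe_neck (a point): Point on the carafe's axis in the middle of the free part of its neck, 100 mm from the ball's centre; a good place to grip. The bare neck, 24 mm in diameter, spans 45 to 132 mm from the ball's centre. In the rack the neck is free all round beyond 75 mm from the ball's centre. Axes as the carafe's.
- rack: Fixed draining rack: white tray 160 x 120 x 8 mm with steel rods. Origin on the table under the carafe's ball, whose centre rests 62 mm above the table in a square of rods (34 mm high). The neck leans to the rack's -x side, in a shallow V of 8 mm rods that touches its underside 66 mm from the ball's centre and reaches 20 mm to either side: lift the carafe straight up to clear it.
- stand: Fixed ring stand: wooden base 170 x 120 x 12 mm; a dark post of 14 mm diameter, 137 mm high, stands 85 mm to the +x side of the origin and carries, on an arm, a level black ring (rod 8 mm thick, ring 52 mm inside, 68 mm outside diameter). Origin on the table directly under the middle of the ring; z up.
- stand_axis (a point): Point on the ring's axis, fixed 150 mm above the table. The ring's height differs from day to day and is NOT reported: its rod's middle is 42 to 97 mm above the table, so the ball's centre is 71 to 126 mm above the table when it first touches. The ring is sprung: it yields 1 mm per newton for 16 mm, then stops dead. Its clamp on the post holds fast against 40 N.
- bottle_a: Clear glass bottle, 68 mm diameter, 215 mm high, standing at the back; bystander. Origin at the centre of its underside.
- bottle_b: Clear glass bottle like the other; bystander. Origin at the centre of its underside.
- jar: Screw-top glass jar, 76 mm diameter, 90 mm high; bystander. Origin at the centre of its underside.
- opener: Bottle opener lying flat, wooden handle and steel wire head, 164 mm long along its x axis, 36 mm wide at the head, 16 mm high; bystander. Origin on the table near its middle.
There are look-alikes about, which are no part of the job. Leave any yellow look-alike of the carafe alone.

How it is judged:
On the way:
1. the carafe, upright, is carried by the ring while the gripper still holds it (contact force between carafe and stand above 0.7 N and contact force between the fingers and carafe above 0.5 N and horizontal distance between carafe and stand below 0.012 m and angle between carafe's own z axis and vertical below 0.2 rad), for 0.2 s.
At the end, for the whole second after the job is handed in: The carafe rests by itself in the ring of the stand, ball centred within 7 mm of the ring's axis, neck up within 0.12 rad (7 degrees) of vertical, at rest (horizontal distance between carafe and stand below 0.007 m and angle between carafe's own z axis and vertical below 0.12 rad and contact force between carafe and stand above 1 N and height (world z) of carafe above 0.055 m and linear speed of carafe below 0.02 m/s and angular speed of carafe below 0.1 rad/s); the robot touches nothing.
It fails at once if the carafe is pressed or knocked against the ring stand with more than 16 N (contact force between carafe and stand above 16 N).
It fails at once if a bystander (clear bottle, jar, opener) is moved more than 25 mm (distance of any of bottle_a, bottle_b, jar, opener from where it was at the start of the episode above 0.025 m).
It also fails if it takes over 53 s, if anything falls off the work surface, if the arm or the gripper's body presses on something with over 40 N, if the wrist force passes 120 N, or if a joint passes its speed limit or range.

## Working session

There is one attempt and no reset: what is moved stays moved. The work goes in short steps, Python scripts to look and compute and a tool call to move; the robot and the scene stay as the last step left them, time stands still between calls to the robot, and variables do not carry over. Pictures are saved under pics/ and viewed, and the job is handed in when it is done.

Besides the shell and the picture viewer there is one more tool, called after "Emit:" as name(argument=value, ...) on one line, values as JSON. move_arm: Moves the arm, as the interface text tells. Its arguments: {"type":"object","properties":{"motion":{"type":"array","items":{"type":"array"}},"jaw":{"type":"number"},"grip_force":{"type":"number"}},"required":["motion"]}

```bash
mkdir -p pics; ls; python3 - <<'E'
from bench import robot, vision
import cv2, numpy as np
for n in ["scene","top"]:
    cv2.imwrite(f"pics/{n}0.png",vision.get_image(n))
    c=vision.calibration(n); print(n,{k:np.round(v,4).tolist() if hasattr(v,'__len__') and not isinstance(v,str) else v for k,v in c.items()})
print(robot.read_state())
E
```

```text
pics
scene {'mtx': [[511.7894, 0.0, 309.5636], [0.0, 511.7894, 197.1751], [0.0, 0.0, 1.0]], 'world_to_cam': [[-0.8665, 0.4991, -0.0064, 0.4682], [-0.3405, -0.5816, 0.7388, 0.0287], [0.3649, 0.6424, 0.6739, -1.6416], [0.0, 0.0, 0.0, 1.0]]}
top {'mtx': [[489.7631, 0.0, 319.8823], [0.0, 489.7631, 194.2282], [0.0, 0.0, 1.0]], 'world_to_cam': [[-0.0062, -1.0, -0.0037, -0.1128], [0.9915, -0.0066, 0.13, -0.4735], [-0.13, -0.0029, 0.9915, -1.4137], [0.0, 0.0, 0.0, 1.0]]}
{'t': 0.1, 'q': array([ 1.21339914e+00,  4.91495754e-01,  1.55940141e+00, -1.77150528e-05,
        1.09169958e+00, -1.05600819e-01]), 'joint_velocities': array([ 1.32678473e-03, -7.08808794e-04, -2.83887163e-03,  1.80069454e-05,
       -8.42997024e-04,  5.00030292e-05]), 'joint_efforts': array([ 3.32339623e-03, -6.19442582e+01, -2.62023246e+01, -5.47192644e-05,
        2.85938084e-03, -6.28262157e-06]), 'position': array([0.15561583, 0.60507621, 0.20248394]), 'orientation': array([-3.14059251e+00, -9.02102099e-05,  2.88980441e+00]), 'contact_force': array([ 0.06456235,  0.21169024, -1.03273737]), 'moment': array([-0.02431939,  0.04089671, -0.03169551]), 'grip_width': 0.08519276320814526}
```

View pics/scene0.png

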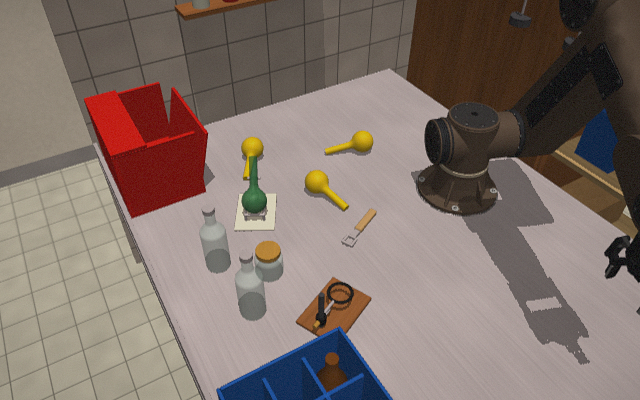

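View pics/top0.png

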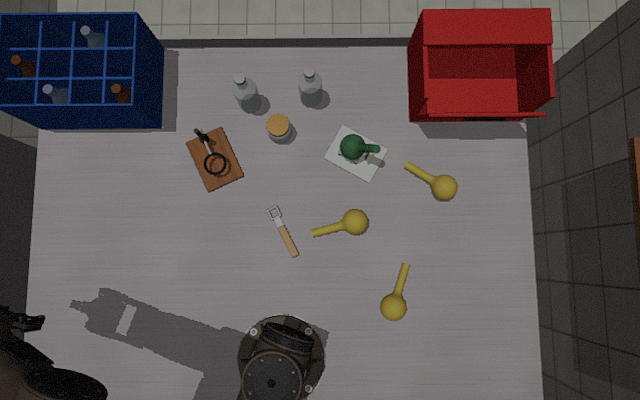

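The only green carafe is at top (352,147) / scene (255,200), in the white rack. The three yellow ones, at top (445,187), (355,222) and (393,305), lie loose on the table and are look-alikes. I'll enlarge to confirm.

```bash
python3 - <<'E'
import cv2, numpy as np
t=cv2.imread("pics/top0.png"); s=cv2.imread("pics/scene0.png")
a=cv2.resize(t[110:200,310:410],(800,720//1),interpolation=cv2.INTER_CUBIC)[:600]
b=cv2.resize(s[140:240,210:310],(600,600),interpolation=cv2.INTER_CUBIC)
c=cv2.resize(t[115:205,175:265],(400,400),interpolation=cv2.INTER_CUBIC)
d=cv2.resize(s[260:350,285:385],(400,360),interpolation=cv2.INTER_CUBIC)
e=np.zeros((600,800,3),np.uint8)
e[:300,:400]=cv2.resize(t[125:188,318:402],(400,300),interpolation=cv2.INTER_CUBIC)   # x4.76
e[:300,400:]=cv2.resize(s[147:234,205:321],(400,300),interpolation=cv2.INTER_CUBIC) # x3.45
e[300:,:400]=cv2.resize(t[122:194,167:263],(400,300),interpolation=cv2.INTER_CUBIC) #4.17
e[300:,400:]=cv2.resize(s[270:345,285:385],(400,300),interpolation=cv2.INTER_CUBIC) #4
cv2.imwrite("pics/crop0.png",e)
hsv=cv2.cvtColor(t,cv2.COLOR_BGR2HSV)
for n,im in (("top",t),("scene",s)):
    h=cv2.cvtColor(im,cv2.COLOR_BGR2HSV)
    m=cv2.inRange(h,(60,90,20),(90,255,200))
    k,l,st,ce=cv2.connectedComponentsWithStats(m); 
    for i in range(1,k):
        if st[i,4]>50: print(n,st[i],ce[i])
E
```

```text
top [341 135  39  24 529] [355.84688091 146.55009452]
scene [243 158  24  54 592] [253.9375     192.57939189]
```

View pics/crop0.png

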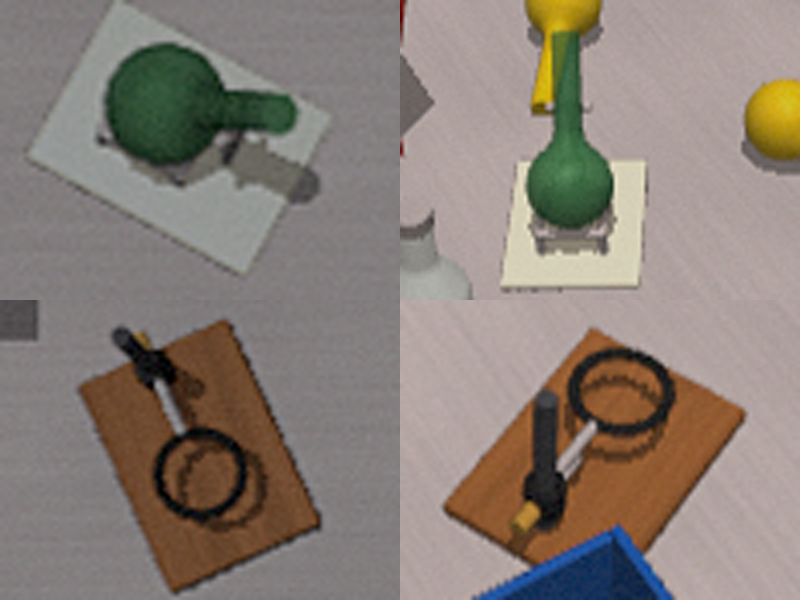

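The crop confirms it: green carafe in the rack, neck leaning to image right in the top view. The ring is at top about (215,163) and scene about (340,293). I'll fit both models to the two views.

```bash
cat > h.py <<'E'
import numpy as np, cv2
from bench import robot, vision
from scipy.optimize import minimize
from scipy.spatial.transform import Rotation as Rn
def proj(n,P,c=None):
    c=c or vision.calibration(n); P=np.atleast_2d(P)
    M=np.array(c["world_to_cam"]); q=P@M[:3,:3].T+M[:3,3]
    q=q*[1,-1,-1]; k=np.array(c["mtx"]); u=q@k.T
    return u[:,:2]/u[:,2:]
def axis(tilt,az): return np.array([np.sin(tilt)*np.cos(az),np.sin(tilt)*np.sin(az),np.cos(tilt)])
i=np.arange(400); ph=np.arccos(1-2*(i+.5)/400); th=np.pi*(1+5**.5)*i
SPH=np.c_[np.cos(th)*np.sin(ph),np.sin(th)*np.sin(ph),np.cos(ph)]*.0382
def parts(c,a):
    e1=np.cross(a,[0.3,.9,.1]); e1/=np.linalg.norm(e1); e2=np.cross(a,e1)
    t=np.linspace(0,2*np.pi,40)[:,None]
    ring=lambda r,z: c+a*z+r*(np.cos(t)*e1+np.sin(t)*e2)
    return [c+SPH, np.r_[ring(.012,.03),ring(.012,.132)]]
S=4
def render(n,ps,shape=(400,640),box=None,c=None):
    x0,y0,x1,y1=box
    m=np.zeros(((y1-y0)*S,(x1-x0)*S),np.uint8)
    for p in ps:
        u=(proj(n,p,c)-[x0,y0]+.5)*S-.5
        cv2.fillConvexPoly(m,cv2.convexHull(np.round(u*16).astype(np.int32)),255,shift=4)
    return cv2.resize(m,(x1-x0,y1-y0),interpolation=cv2.INTER_AREA)/255.
E
cat > fit.py <<'E'
from h import *
import sys
im={n:cv2.imread(f"pics/{n}0.png") for n in("top","scene")}
C={n:vision.calibration(n) for n in im}
box={"top":(325,120,395,175),"scene":(225,145,285,225)}
mask={}
for n in im:
    x0,y0,x1,y1=box[n]; h=cv2.cvtColor(im[n][y0:y1,x0:x1],cv2.COLOR_BGR2HSV)
    mask[n]=cv2.inRange(h,(60,80,15),(95,255,220))/255.
def cost(p):
    x,y,z,t,az=p
    return sum(((render(n,parts(np.array([x,y,z])/100,axis(t,az)),box=box[n],c=C[n])-mask[n])**2).sum() for n in im)
def solve(n2,u):  # pixel->world at height z
    pass
# init triangulate
def tri(pts):
    from scipy.optimize import least_squares
    return least_squares(lambda P:np.concatenate([proj(n,P,C[n])[0]-pts[n] for n in pts]),[.5,0,.1])
r=tri({"top":np.array([352.5,146.8]),"scene":np.array([254.3,200.3])}); print("ball tri",r.x,r.fun)
best=None
for az in np.arange(-2.6,-.4,.4):
  q=minimize(cost,[*(r.x*100),.52,az],method="Nelder-Mead",options=dict(initial_simplex=None,maxiter=400,xatol=1e-3,fatol=.05))
  if best is None or q.fun<best.fun: best=q
  print(az,q.x,q.fun)
# ring
from scipy.optimize import least_squares
rb={"top":(195,140,238,182),"scene":(322,270,360,316)}
t=np.linspace(0,2*np.pi,80)
def rr(n,P,R): 
    pts=np.c_[P[0]+R*np.cos(t),P[1]+R*np.sin(t),0*t+P[2]]
    return pts
dm={}
for n in rb:
    x0,y0,x1,y1=rb[n]; g=im[n][y0:y1,x0:x1].max(2); dm[n]=(g<38)*1.; print(n,dm[n].sum())
def ringcost(p):
    P=np.array(p)/100;s=0
    for n in rb:
        o=render(n,[rr(n,P,.034)],box=rb[n],c=C[n])-render(n,[rr(n,P,.026)],box=rb[n],c=C[n])
        s+=((o-dm[n])**2).sum()
    return s
r0=tri({"top":np.array([215,163.]),"scene":np.array([340.5,293.])}); print("ring tri",r0.x,r0.fun)
q=minimize(ringcost,r0.x*100,method="Nelder-Mead"); print("ring",q.x,q.fun)
c0=q.x/100
for n in rb:
    x0,y0,x1,y1=rb[n]
    m=dm[n]; big=cv2.resize(im[n][y0:y1,x0:x1],None,fx=8,fy=8)
    for R in(.034,.026):
        cv2.polylines(big,[np.int32((proj(n,rr(n,c0,R),C[n])-[x0,y0]+.5)*8)],True,(0,0,255),1)
    cv2.imwrite(f"pics/ring_{n}.png",big)
    x0,y0,x1,y1=box[n]; big=cv2.resize(im[n][y0:y1,x0:x1],None,fx=6,fy=6)
    b=best.x
    for pp in parts(b[:3]/100,axis(b[3],b[4])):
        cv2.polylines(big,[np.int32((cv2.convexHull(proj(n,pp,C[n]).astype(np.float32))[:,0]-[x0,y0]+.5)*6)],True,(0,0,255),1)
    cv2.imwrite(f"pics/car_{n}.png",big)
L=[cv2.imread(f"pics/{k}_{n}.png") for k in("ring","car") for n in("top","scene")]
H=max(a.shape[0] for a in L);W=sum(a.shape[1] for a in L);o=np.zeros((H,W,3),np.uint8);x=0
for a in L:o[:a.shape[0],x:x+a.shape[1]]=a;x+=a.shape[1]
cv2.imwrite("pics/fit.png",cv2.resize(o,(800,int(H*800/W))))
E
python3 fit.py
```

```text
ball tri [ 0.60729731 -0.21175563  0.06191708] [-0.10135864  0.16132093 -0.18937999 -0.03838889]
-2.6 [ 60.95082459 -21.13325027   6.81282416   0.51871976  -2.16441491] 263.4086889657824
-2.2 [ 60.78492688 -21.16658581   6.61091775   0.50309008  -2.11574117] 253.88275278738948
-1.8000000000000003 [ 60.75750621 -21.31595337   6.17724661   0.51097944  -2.09271734] 248.1450519031142
-1.4000000000000004 [ 60.73847383 -21.45031108   6.26534035   0.11190983  -2.74437717] 288.14143790849675
-1.0000000000000004 [ 60.5464457  -21.644929     6.04623245   0.45355229  -2.12096219] 267.2901653210304
-0.6000000000000005 [ 60.83924046 -21.36407599   6.85846082   1.00787256   0.10507075] 637.0489350249904
top 132.0
scene 116.0
ring tri [0.56348367 0.19293417 0.04865658] [-0.3904525   0.5253604  -0.55426953 -0.05297334]
ring [56.37855509 19.24772281  5.04575745] 136.6972241445598
```

View pics/fit.png

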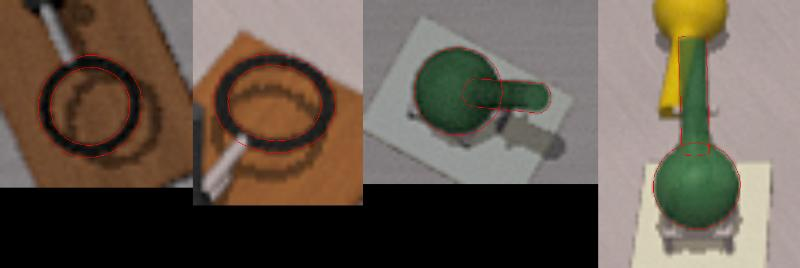

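```bash
sed -i 's/mask\[n\]=cv2.inRange.*/w=im[n][y0:y1,x0:x1].astype(int); mask[n]=((w[:,:,1]-w[:,:,2]>10)\&(w[:,:,1]-w[:,:,0]>2))*1.; print(n,mask[n].sum())/; s/(g<38)/(g<55)/; s/np.arange(-2.6,-.4,.4)/(-2.2,-2.05,-1.9)/' fit.py; python3 fit.py
python3 - <<'E'
from h import *
c=vision.calibration("top")
from scipy.optimize import least_squares
def at(n,u,z):
    c=vision.calibration(n)
    return least_squares(lambda p:proj(n,[p[0],p[1],z],c)[0]-u,[.5,0]).x
f=lambda u,z:np.round(at("top",np.array(u,float),z),3)
# rack tray corners from crop x4.76, (318,125)
k=4.762
for q in [(28,157),(110,5),(328,118),(247,275)]: print("rack",f((q[0]/k+318,q[1]/k+125),.008))
k=4.167
for q in [(79,386),(228,321),(319,523),(177,592)]: print("stand",f((q[0]/k+167,(q[1]-300)/k+122),.012))
print("post top",f((122/k+167,38/k+122),.137))
print("bottle tops",f((240,81),.215),f((309,74),.215),"jar",f((278,125),.09),"opener",f((275,212),.01),f((294,254),.01))
E
```

```text
top 612.0
scene 740.0
ball tri [ 0.60729731 -0.21175563  0.06191708] [-0.10135864  0.16132093 -0.18937999 -0.03838889]
-2.2 [ 60.83322668 -21.10379168   6.4530286    0.52460979  -2.09299418] 105.4078585159554
-2.05 [ 60.78971966 -21.17017775   6.35859406   0.51508092  -2.09002361] 102.29411764705881
-1.9 [ 60.7980638  -21.16992166   6.32371743   0.51578089  -2.09201526] 102.06085351787775
top 189.0
scene 201.0
ring tri [0.56348367 0.19293417 0.04865658] [-0.3904525   0.5253604  -0.55426953 -0.05297334]
ring [56.33685    19.237947    5.05868872] 155.39055747789314
rack [ 0.586 -0.129]
rack [ 0.685 -0.182]
rack [ 0.61 -0.32]
rack [ 0.51  -0.266]
stand [0.636 0.289]
stand [0.684 0.182]
stand [0.533 0.113]
stand [0.484 0.215]
post top [0.638 0.226]
bottle tops [0.753 0.094] [ 0.771 -0.089] jar [0.667 0.003] opener [0.423 0.018] [ 0.298 -0.038]
```

View pics/fit.png

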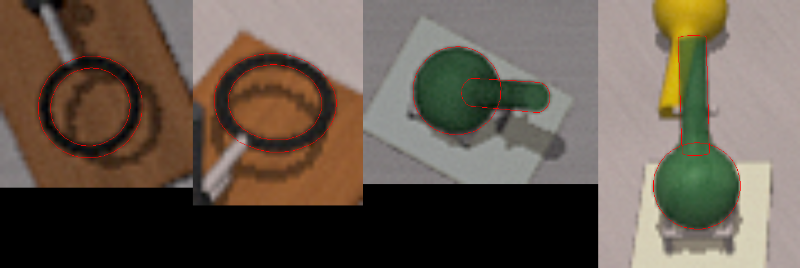

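```bash
cat >> h.py <<'E'
AX=axis(np.pi/6,-2.085); BALL=np.array([.608,-.2117,.0625])
def frame(z,yaz):
    z=z/np.linalg.norm(z); y=np.array([np.cos(yaz),np.sin(yaz),0]); y=y-z*(y@z); y/=np.linalg.norm(y)
    return np.c_[np.cross(y,z),y,z]
def cur():
    s=robot.read_state(); return np.array(s["position"]),Rn.from_euler("xyz",s["orientation"]).as_matrix(),s
def rel(p,R,p2,R2):
    print("shift mm",np.round(R.T@(p2-p)*1e3,1),"rotvec",np.round(Rn.from_matrix(R.T@R2).as_rotvec(),4))
E
python3 - <<'E'
from h import *
p,R,s=cur(); print(R)
t=BALL+.233*AX; az=np.arctan2(t[1],t[0]); print("pre",t,az,np.hypot(*t[:2]))
a0=np.arctan2(p[1],p[0]); print(a0,np.hypot(*p[:2]))
d=(az-a0)/24; p1=Rn.from_euler('z',d).apply(p); R1=Rn.from_euler('z',d).as_matrix()@R
print("total",az-a0); rel(p,R,p1,R1)
E
```

```text
[[-9.68468451e-01  2.49136000e-01 -3.36538223e-04]
 [ 2.49136211e-01  9.68467993e-01 -9.46134993e-04]
 [ 9.02102098e-05 -1.00014575e-03 -9.99999496e-01]]
pre [ 0.55070045 -0.31313476  0.26428392] -0.5170201131179629 0.6335016673743887
1.319067903117373 0.6247667663065419
total -1.836088016235336
shift mm [-47.8  -1.8  -0. ] rotvec [-0.      0.0001  0.0765]
```

Emit:
move_arm(motion=[[[-47.8, -1.8, -12], [0, 0, 0.0765]], [[-47.8, -1.8, -12], [0, 0, 0.0765]], [[-47.8, -1.8, -12], [0, 0, 0.0765]], [[-47.8, -1.8, -12], [0, 0, 0.0765]], [[-47.8, -1.8, -12], [0, 0, 0.0765]], [[-47.8, -1.8, -12], [0, 0, 0.0765]], [[-47.8, -1.8, -12], [0, 0, 0.0765]], [[-47.8, -1.8, -12], [0, 0, 0.0765]]], jaw=85, grip_force=40)

```text
t: 0.9
position: [0.4768, 0.4046, 0.299]
orientation: [-3.141, -0.0, 2.275]
contact_force: [0.2, 0.3, -0.7]
grip_width: 0.0849
```

Emit:
move_arm(motion=[[[-47.8, -1.8, 0], [0, 0, 0.0765]], [[-47.8, -1.8, 0], [0, 0, 0.0765]], [[-47.8, -1.8, 0], [0, 0, 0.0765]], [[-47.8, -1.8, 0], [0, 0, 0.0765]], [[-47.8, -1.8, 0], [0, 0, 0.0765]], [[-47.8, -1.8, 0], [0, 0, 0.0765]], [[-47.8, -1.8, 0], [0, 0, 0.0765]], [[-47.8, -1.8, 0], [0, 0, 0.0765]]])

```text
t: 1.7
position: [0.6231, 0.0573, 0.2985]
orientation: [-3.141, -0.0, 1.663]
contact_force: [0.7, 0.4, 0.6]
grip_width: 0.0847
```

Emit:
move_arm(motion=[[[-47.8, -1.8, 0], [0, 0, 0.0765]], [[-47.8, -1.8, 0], [0, 0, 0.0765]], [[-47.8, -1.8, 0], [0, 0, 0.0765]], [[-47.8, -1.8, 0], [0, 0, 0.0765]], [[-47.8, -1.8, 0], [0, 0, 0.0765]], [[-47.8, -1.8, 0], [0, 0, 0.0765]], [[-47.8, -1.8, 0], [0, 0, 0.0765]], [[-47.8, -1.8, 0], [0, 0, 0.0765]]])

```text
t: 2.5
position: [0.5432, -0.3111, 0.2985]
orientation: [-3.141, -0.0, 1.051]
contact_force: [0.7, 0.2, -0.0]
grip_width: 0.085
```

```bash
python3 - <<'E'
from h import *
p,R,s=cur(); print(p,s["orientation"],s["t"],s["q"])
p2=BALL+.233*AX; R2=frame(-AX,-2.085+np.pi/2)
rel(p,R,p2,R2)
E
```

```text
[ 0.54319501 -0.31105097  0.29845782] [-3.14085471e+00 -1.53023680e-04  1.05065942e+00] 2.5 [-6.25562375e-01  4.17697501e-01  1.42290959e+00  7.73012549e-05
  1.30173551e+00 -1.05446103e-01]
shift mm [ 1.9  7.6 34.2] rotvec [ 0.0008  0.5234 -0.006 ]
```

Emit:
move_arm(motion=[[[1.9, 7.6, 34.2], [0, 0, -0.006]], [[0, 0, 0], [0, 0.131, 0]], [[0, 0, 0], [0, 0.131, 0]], [[0, 0, 0], [0, 0.131, 0]], [[0, 0, 0], [0, 0.1305, 0]], [[0, 0, 0], [0, 0, 0]], [[0, 0, 0], [0, 0, 0]]])

```text
t: 3.2
position: [0.5513, -0.312, 0.2641]
orientation: [-3.14, -0.522, 1.058]
contact_force: [-0.1, -0.5, 0.2]
grip_width: 0.0849
```

```bash
python3 - <<'E'
from h import *
p,R,s=cur(); print(p,s["orientation"],s["t"],s["q"])
c=vision.calibration("wrist"); w=vision.get_image("wrist"); sc=vision.get_image("scene")
print(c["mtx"])
# fisheye projection
def fproj(P):
    M=np.array(c["world_to_cam"]); q=(np.atleast_2d(P)@M[:3,:3].T+M[:3,3])*[1,-1,-1]
    k=np.array(c["mtx"]); th=np.arctan2(np.hypot(q[:,0],q[:,1]),q[:,2]); ph=np.arctan2(q[:,1],q[:,0])
    return np.c_[k[0,2]+k[0,0]*th*np.cos(ph),k[1,2]+k[1,1]*th*np.sin(ph)]
print(fproj([BALL+AX*z for z in(0,.1,.132)]))
cv2.imwrite("pics/w1.png",w)
for pp in parts(BALL,AX):
    cv2.polylines(w,[np.int32(cv2.convexHull(fproj(pp).astype(np.float32))[:,0])],True,(0,0,255),1)
cv2.imwrite("pics/w1o.png",w); cv2.imwrite("pics/s1.png",sc)
rel(p,R,BALL+.083*AX,frame(-AX,-2.085+np.pi/2))
E
```

```text
[ 0.55129505 -0.31196316  0.26414768] [-3.14012236 -0.52162201  1.05786919] 3.2 [-0.83573998  0.50645277  1.46474548  0.50173247  1.37851795 -0.47340614]
[[309.70691629   0.         321.45290661]
 [  0.         309.70691629 198.79762413]
 [  0.           0.           1.        ]]
[[321.28102106 163.11017246]
 [321.0653453  181.41649043]
 [320.96531251 189.94715828]]
shift mm [ -0.8   0.4 149.2] rotvec [-0.0021  0.002   0.0011]
```

View pics/w1o.png

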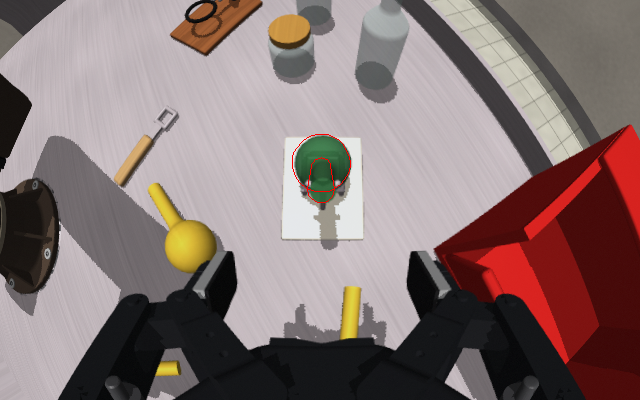

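View pics/s1.png

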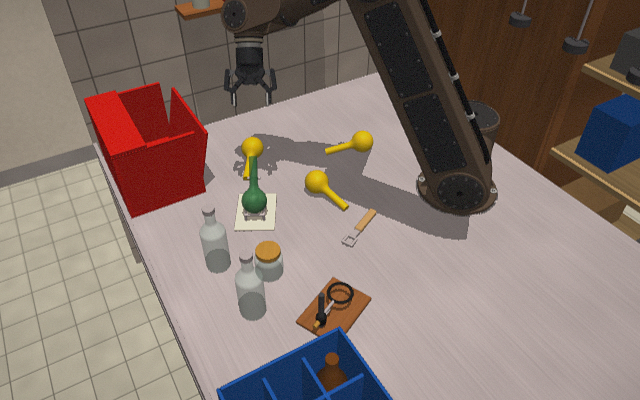

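The wrist view overlay matches the green carafe (ball at 321,162; mouth at about 322,197), centred between the fingers, with the crate clear. I'll advance along the neck in steps.

Emit:
move_arm(motion=[[[-0.8, 0.4, 30], [-0.002, 0.002, 0]], [[0, 0, 30], [0, 0, 0]], [[0, 0, 30], [0, 0, 0]], [[0, 0, 20], [0, 0, 0]], [[0, 0, 0], [0, 0, 0]]])

```text
t: 3.8
position: [0.579, -0.2617, 0.1677]
orientation: [-3.14, -0.525, 1.061]
contact_force: [0.4, -0.2, 0.6]
grip_width: 0.0851
```

```bash
python3 - <<'E'
from h import *
p,R,s=cur(); print(p,s["t"],s["contact_force"])
c=vision.calibration("wrist"); w=vision.get_image("wrist")
def fproj(P):
    M=np.array(c["world_to_cam"]); q=(np.atleast_2d(P)@M[:3,:3].T+M[:3,3])*[1,-1,-1]
    k=np.array(c["mtx"]); th=np.arctan2(np.hypot(q[:,0],q[:,1]),q[:,2]); ph=np.arctan2(q[:,1],q[:,0])
    return np.c_[k[0,2]+k[0,0]*th*np.cos(ph),k[1,2]+k[1,1]*th*np.sin(ph)]
for pp in parts(BALL,AX):
    cv2.polylines(w,[np.int32(cv2.convexHull(fproj(pp).astype(np.float32))[:,0])],True,(0,0,255),1)
cv2.imwrite("pics/w2o.png",cv2.resize(w[80:300,150:490],None,fx=2,fy=2))
rel(p,R,BALL+.083*AX,frame(-AX,-2.085+np.pi/2))
E
```

```text
[ 0.57895777 -0.26165452  0.16766143] 3.8 [ 0.36284738 -0.23564005  0.58963212]
shift mm [-2.6  0.8 37. ] rotvec [-0.0038 -0.0015  0.0041]
```

View pics/w2o.png

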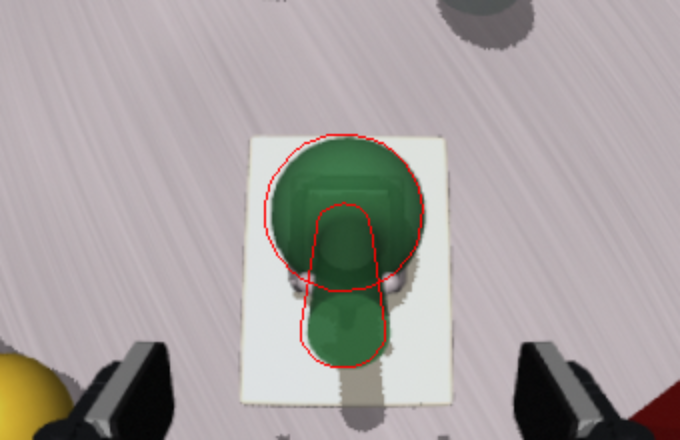

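Emit:
move_arm(motion=[[[-1.3, 1, 19], [-0.002, -0.001, 0.004]], [[-1.3, 1, 18], [-0.002, -0.001, 0]], [[0, 0, 0], [0, 0, 0]], [[0, 0, 0], [0, 0, 0]]])

```text
t: 4.25
position: [0.5889, -0.2515, 0.1372]
orientation: [3.136, -0.523, 1.056]
contact_force: [-0.4, -0.7, -0.7]
grip_width: 0.0854
```

```bash
python3 - <<'E'
from h import *
p,R,s=cur(); print(p,s["t"],s["contact_force"])
rel(p,R,BALL+.083*AX,frame(-AX,-2.085+np.pi/2))
E
```

```text
[ 0.58890443 -0.25148114  0.13722986] 4.25 [-0.40657553 -0.66036312 -0.6775342 ]
shift mm [ 0.8 -3.   3.7] rotvec [ 0.0054  0.0005 -0.0001]
```

Emit:
move_arm(motion=[[[0.5, -1.5, 2], [0.004, 0, 0]], [[0, 0, 0], [0, 0, 0]]])

```text
t: 4.45
position: [0.588, -0.2494, 0.1353]
orientation: [3.141, -0.523, 1.056]
contact_force: [-0.0, -1.3, 0.0]
grip_width: 0.0848
```

Emit:
move_arm(motion=[[[0, 0, 0], [0, 0, 0]], [[0, 0, 0], [0, 0, 0]], [[0, 0, 0], [0, 0, 0]], [[0, 0, 0], [0, 0, 0]], [[0, 0, 0], [0, 0, 0]], [[0, 0, 0], [0, 0, 0]], [[0, 0, 0], [0, 0, 0]], [[0, 0, 0], [0, 0, 0]]], jaw=0, grip_force=45)

```text
t: 5.25
position: [0.588, -0.2491, 0.1345]
orientation: [-3.142, -0.524, 1.055]
contact_force: [-1.1, -0.7, 3.7]
grip_width: 0.0216
```

```bash
python3 - <<'E'
from h import *
p,R,s=cur(); print(p,R,s["t"],s["contact_force"],s["grip_width"])
rel(p,R,BALL+.083*AX,frame(-AX,-2.085+np.pi/2))
print("world up in tool",R.T@[0,0,1])
E
```

```text
[ 0.58801804 -0.2491286   0.13452722] [[ 4.26989969e-01  8.70025442e-01  2.46445321e-01]
 [ 7.53476850e-01 -4.93006823e-01  4.34990700e-01]
 [ 4.99952201e-01 -4.58212235e-05 -8.66052998e-01]] 5.25 [-1.06504521 -0.72783057  3.67795203] 0.0216018786032738
shift mm [ 0.7 -1.   0.6] rotvec [ 0.0006  0.0001 -0.0012]
world up in tool [ 4.99952201e-01 -4.58212235e-05 -8.66052998e-01]
```

Emit:
move_arm(motion=[[[0, 0, 0], [0, 0, 0]], [[5, 0, -8.7], [0, 0, 0]], [[5, 0, -8.7], [0, 0, 0]], [[10, 0, -17.3], [0, 0, 0]], [[10, 0, -17.3], [0, 0, 0]], [[0, 0, 0], [0, 0, 0]]])

```text
t: 5.85
position: [0.5888, -0.2495, 0.1973]
orientation: [3.137, -0.523, 1.058]
contact_force: [0.4, 0.8, -2.5]
grip_width: 0.0214
```

```bash
cat > look.py <<'E'
from h import *
import sys
t=sys.argv[1]
p,R,s=cur(); print(p,s["orientation"],s["t"],s["contact_force"],s["grip_width"])
c=vision.calibration("wrist"); w=vision.get_image("wrist"); sc=vision.get_image("scene"); tp=vision.get_image("top")
for n,i in(("w",w),("s",sc),("t",tp)): cv2.imwrite(f"pics/{n}_{t}.png",i)
o=np.zeros((600,800,3),np.uint8)
o[:300,:480]=cv2.resize(w,(480,300))
o[300:,:400]=cv2.resize(sc[100:340,150:470],(400,300)); o[300:,400:]=cv2.resize(tp[60:300,150:470],(400,300))
cv2.imwrite(f"pics/look_{t}.png",o)
E
python3 look.py lift
```

```text
[ 0.58878391 -0.24951355  0.19728207] [ 3.1368705  -0.52275991  1.05778708] 5.85 [ 0.431008    0.82527785 -2.49439858] 0.021407579739806466
```

View pics/look_lift.png

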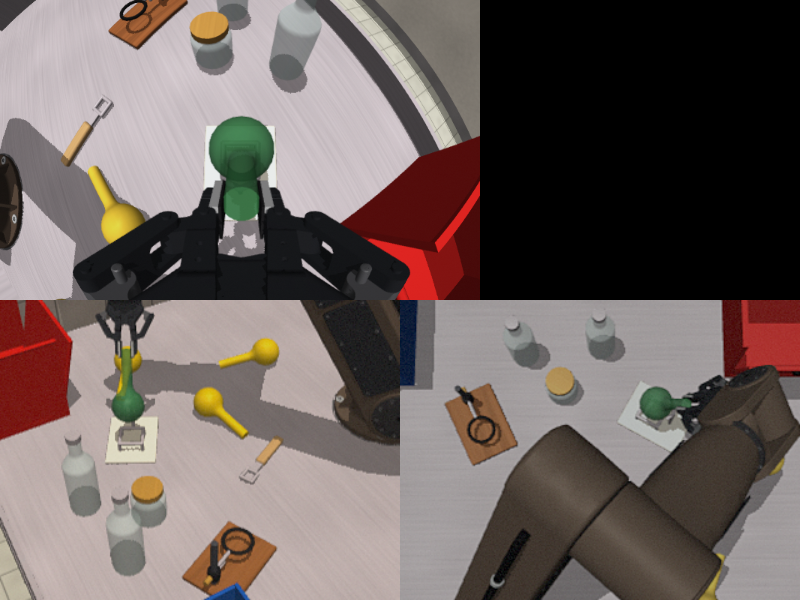

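Emit:
move_arm(motion=[[[11, 0, -19], [0, 0, 0]], [[12, 0, -20.8], [0, 0, 0]], [[12, 0, -20.8], [0, -0.03, 0]], [[0, 0, 0], [0, -0.1, 0]], [[0, 0, 0], [0, -0.1, 0]], [[0, 0, 0], [0, -0.1, 0]], [[0, 0, 0], [0, -0.1, 0]], [[0, 0, 0], [0, -0.09, 0]]])

```text
t: 6.8
position: [0.5879, -0.2488, 0.2635]
orientation: [-3.14, 0.0, 1.056]
contact_force: [-1.1, -0.3, -3.3]
grip_width: 0.0213
```

Emit:
move_arm(motion=[[[0, 0, 0], [0, 0, 0]], [[0, 0, 0], [0, 0, 0]]])

```text
t: 7.0
position: [0.588, -0.2483, 0.2633]
orientation: [-3.139, -0.006, 1.056]
contact_force: [-0.7, 0.5, -2.6]
grip_width: 0.0214
```

```bash
python3 - <<'E'
from h import *
p,R,s=cur(); print(p,s["orientation"],s["t"],s["contact_force"],s["grip_width"],s["q"])
N=16
tgt=np.array([.5634,.1924,.27]); yaz=.33
y0=np.arctan2(R[1,1],R[0,1]); a0=np.arctan2(p[1],p[0]); r0=np.hypot(*p[:2]); a1=np.arctan2(tgt[1],tgt[0]); r1=np.hypot(*tgt[:2])
print("y0",y0)
D=[0,0,-1.]
pp,RR=p,R
for i in range(1,N+1):
    f=i/N; a=a0+(a1-a0)*f; r=r0+(r1-r0)*f
    p2=np.array([r*np.cos(a),r*np.sin(a),p[2]+(tgt[2]-p[2])*min(1,f)]); R2=frame(np.array(D),y0+(yaz-y0)*f)
    if i in(1,2,8,16): rel(pp,RR,p2,R2)
    pp,RR=p2,R2
E
python3 look.py up
```

```text
[ 0.58803245 -0.24829558  0.26327744] [-3.13929087 -0.00576857  1.05642534] 7.0 [-0.71260067  0.51533933 -2.55237053] 0.021366508555147278 [-0.50554912  0.46126923  1.44338391  0.00612215  1.23919612  0.00681558]
y0 -0.5143577052863046
shift mm [28.4 -6.6 -0.2] rotvec [-0.0021 -0.0058 -0.0528]
shift mm [28.3 -6.4 -0.4] rotvec [ 0.      0.     -0.0528]
shift mm [27.8 -5.1 -0.4] rotvec [ 0.      0.     -0.0528]
shift mm [27.1 -3.5 -0.4] rotvec [ 0.      0.     -0.0528]
[ 0.58803245 -0.24829558  0.26327744] [-3.13929087 -0.00576857  1.05642534] 7.0 [-0.71260067  0.51533933 -2.55237053] 0.021366508555147278
```

View pics/look_up.png

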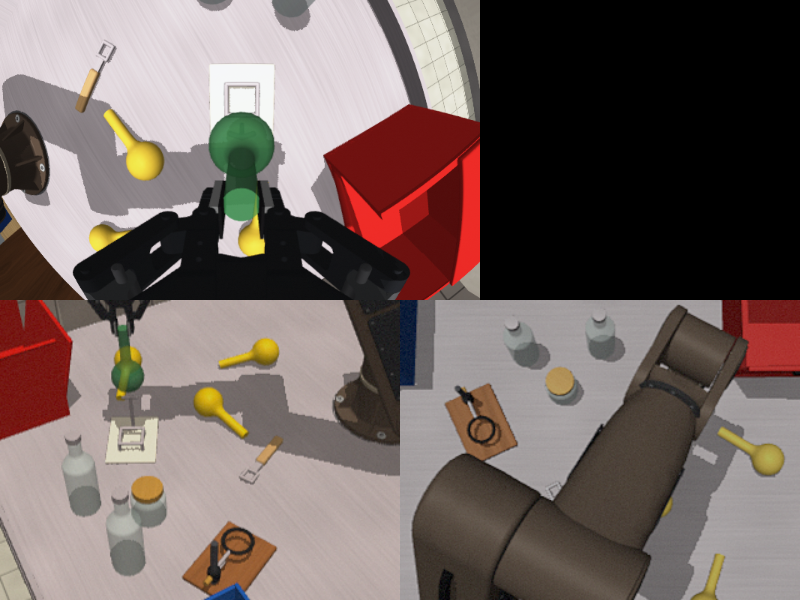

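Carafe is held upright, and its position in the wrist view is unchanged. Carrying it over to the stand.

Emit:
move_arm(motion=[[[28, -6.4, -1], [-0.002, -0.006, -0.0528]], [[28.2, -6.3, -1], [0, 0, -0.0528]], [[28.2, -6.2, -1], [0, 0, -0.0528]], [[28.1, -6, -1], [0, 0, -0.0528]], [[28.1, -5.8, -1], [0, 0, -0.0528]], [[28, -5.5, -1], [0, 0, -0.0528]], [[27.9, -5.3, -1], [0, 0, -0.0528]], [[27.8, -5.1, 0], [0, 0, -0.0528]]])

```text
t: 7.95
position: [0.6167, -0.0226, 0.2708]
orientation: [3.141, 0.002, 1.479]
contact_force: [0.1, -1.0, -2.8]
grip_width: 0.0218
```

Emit:
move_arm(motion=[[[27.7, -4.9, 0], [0, 0, -0.0528]], [[27.6, -4.7, 0], [0, 0, -0.0528]], [[27.5, -4.5, 0], [0, 0, -0.0528]], [[27.4, -4.3, 0], [0, 0, -0.0528]], [[27.3, -4.1, 0], [0, 0, -0.0528]], [[27.2, -3.9, 0], [0, 0, -0.0528]], [[20, -3.7, 0], [0, 0, -0.0528]], [[0, 0, 0], [0, 0, 0]]])

```text
t: 8.75
position: [0.5753, 0.1601, 0.2703]
orientation: [-3.141, 0.001, 1.85]
contact_force: [0.3, -0.1, -3.2]
grip_width: 0.0212
```

```bash
python3 look.py st; python3 - <<'E'
from h import *
p,R,s=cur(); print(s["t"])
rel(p,R,np.array([.5634,.1924,.27]),frame(np.array([0,0,-1.]),.33))
E
```

```text
[0.57534984 0.16011532 0.27030633] [-3.14095101e+00  1.44483271e-03  1.84982547e+00] 8.75 [ 0.26669658 -0.11354912 -3.21473753] 0.02117361958159945
8.9
shift mm [36.8 -3.2  0.2] rotvec [-0.0005  0.0028 -0.0551]
```

View pics/look_st.png

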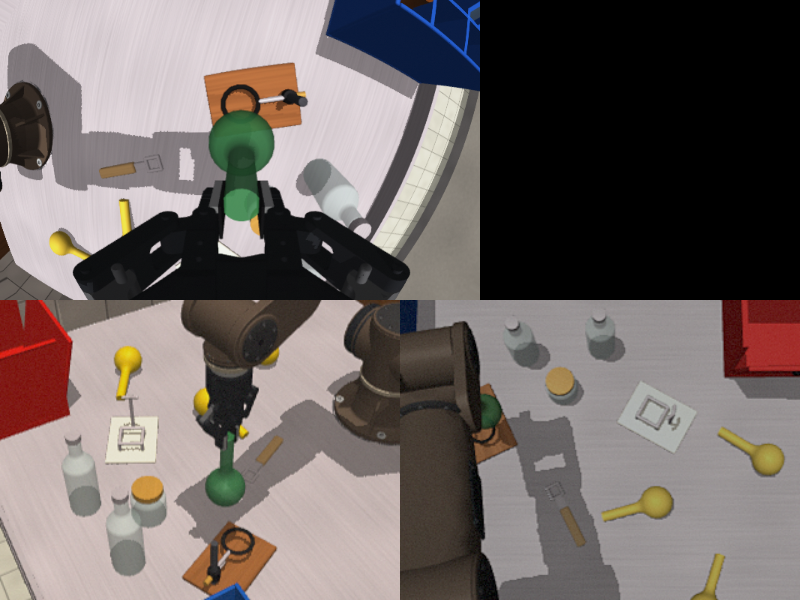

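Emit:
move_arm(motion=[[[18, -1.6, 0], [0, 0.001, -0.027]], [[18, -1.6, 0], [0, 0.001, -0.027]], [[0, 0, 0], [0, 0, 0]], [[0, 0, 0], [0, 0, 0]], [[0, 0, 0], [0, 0, 0]]])

```text
t: 9.4
position: [0.5628, 0.1923, 0.2703]
orientation: [-3.141, 0.001, 1.901]
contact_force: [0.5, 0.4, -2.6]
grip_width: 0.0216
```

```bash
cat > fit2.py <<'E'
from h import *
import sys
tag=sys.argv[1]
p,R,s=cur(); print("TCP",p,s["orientation"],s["t"],s["contact_force"])
c=vision.calibration("wrist"); w=vision.get_image("wrist"); sc=vision.get_image("scene"); C=vision.calibration("scene"); tp=vision.get_image("top")
cv2.imwrite(f"pics/t_{tag}.png",tp)
def fproj(P):
    M=np.array(c["world_to_cam"]); q=(np.atleast_2d(P)@M[:3,:3].T+M[:3,3])*[1,-1,-1]
    k=np.array(c["mtx"]); th=np.arctan2(np.hypot(q[:,0],q[:,1]),q[:,2]); ph=np.arctan2(q[:,1],q[:,0])
    return np.c_[k[0,2]+k[0,0]*th*np.cos(ph),k[1,2]+k[1,1]*th*np.sin(ph)]
pj={"wrist":fproj,"scene":lambda P:proj("scene",P,C)}
im={"wrist":w,"scene":sc}
c0=p-np.array([0,0,.083])
S=4
box={};mask={}
for n in im:
    P=np.vstack(parts(c0,np.array([0,0,1.]))); u=pj[n](P); x0,y0=np.int32(u.min(0)-12); x1,y1=np.int32(u.max(0)+12)
    x0=max(0,x0);y0=max(0,y0);x1=min(640,x1);y1=min(400,y1); box[n]=(x0,y0,x1,y1)
    a=im[n][y0:y1,x0:x1].astype(int); m=((a[:,:,1]-a[:,:,2]>10)&(a[:,:,1]-a[:,:,0]>2))
    mask[n]=m*1.
def ren(n,ps):
    x0,y0,x1,y1=box[n]; m=np.zeros(((y1-y0)*S,(x1-x0)*S),np.uint8)
    for q in ps:
        u=(pj[n](q)-[x0,y0]+.5)*S-.5
        cv2.fillConvexPoly(m,cv2.convexHull(np.round(u*16).astype(np.int32)),255,shift=4)
    return cv2.resize(m,(x1-x0,y1-y0),interpolation=cv2.INTER_AREA)/255.
def un(q): return np.array(q[:3])/100,np.array([q[3],q[4],1])/np.linalg.norm([q[3],q[4],1])
# full image: ball via circle contour; neck hidden partly by fingers, so ignore pixels that are predicted but dark (gripper)
dark={n:(im[n][box[n][1]:box[n][3],box[n][0]:box[n][2]].max(2)<60)&(mask[n]<.5) for n in im}
def cost(q,only=None):
    cc,a=un(q); t=0
    for n in im:
        d=(ren(n,parts(cc,a))-mask[n])**2; t+=d[~dark[n]].sum()
    return t
q=min((minimize(cost,[*(c0*100+d),0,0],method="Nelder-Mead",options=dict(maxiter=600,initial_simplex=np.array([[*(c0*100+d),0,0]]+[[*(c0*100+d+e),f,g] for e,f,g in((np.array([.6,0,0]),0,0),(np.array([0,.6,0]),0,0),(np.array([0,0,.6]),0,0),(0,.06,0),(0,0,.06))]))) for d in(0,.3,-.3)),key=lambda r:r.fun)
cc,a=un(q.x); print("ball",cc,"rel TCP mm",(cc-p)*1e3,"axis tilt",a[:2],q.fun)
L=[]
ringc=np.array([.5634,.1924,.0506])
t=np.linspace(0,2*np.pi,80)
for n in im:
    o=im[n].copy()
    for pp in parts(cc,a): cv2.polylines(o,[np.int32(cv2.convexHull(pj[n](pp).astype(np.float32))[:,0])],True,(0,0,255),1)
    for r in(.026,.034): cv2.polylines(o,[np.int32(pj[n](np.c_[ringc[0]+r*np.cos(t),ringc[1]+r*np.sin(t),0*t+ringc[2]]))],True,(255,255,0),1)
    cx,cy=np.int32(pj[n](cc)[0]); x0=int(np.clip(cx-80,0,480));y0=int(np.clip(cy-100,0,200)); L.append(cv2.resize(o[y0:y0+200,x0:x0+160],None,fx=2.5,fy=2.5))
cv2.imwrite(f"pics/f_{tag}.png",np.hstack(L))
E
python3 fit2.py a
```

```text
TCP [0.56283219 0.19227699 0.27026369] [-3.14114197e+00  1.07985960e-03  1.90139772e+00] 9.4 [ 0.54789667  0.39054543 -2.64375814]
ball [0.56232255 0.19242634 0.18309811] rel TCP mm [ -0.50963424   0.14935268 -87.16558535] axis tilt [ 0.0069562  -0.01444321] 227.00262975778548
```

View pics/f_a.png

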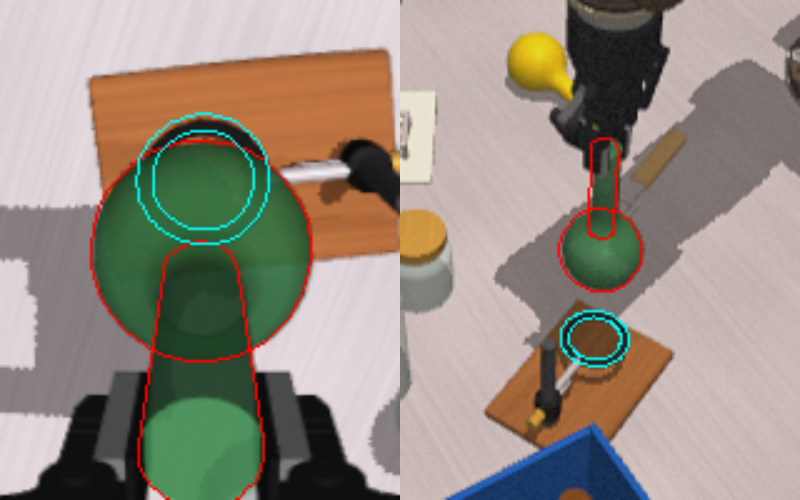

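```bash
python3 - <<'E'
from h import *
p,R,s=cur(); c=vision.calibration("wrist"); M=np.array(c["world_to_cam"]); k=np.array(c["mtx"])
T=np.eye(4);T[:3,:3]=R;T[:3,3]=p
X=M@T  # tool->cam
T0=np.eye(4);T0[:3,:3]=Rn.from_euler("xyz",[-3.14095101,1.44483271e-03,1.84982547]).as_matrix();T0[:3,3]=[0.57534984,0.16011532,0.27030633]
w0=cv2.imread("pics/w_st.png")
M0=X@np.linalg.inv(T0)
def fp(P):
    q=(np.atleast_2d(P)@M0[:3,:3].T+M0[:3,3])*[1,-1,-1]
    th=np.arctan2(np.hypot(q[:,0],q[:,1]),q[:,2]); ph=np.arctan2(q[:,1],q[:,0])
    return np.c_[k[0,2]+k[0,0]*th*np.cos(ph),k[1,2]+k[1,1]*th*np.sin(ph)]
t=np.linspace(0,2*np.pi,80)
big=cv2.resize(w0[70:180,260:420],None,fx=5,fy=5,interpolation=cv2.INTER_CUBIC)
for ctr,col in(([.5634,.1924,.0506],(255,255,0)),([.5634,.1924,.0406],(255,0,255))):
  for r in(.026,.034):
    cv2.polylines(big,[np.int32((fp(np.c_[ctr[0]+r*np.cos(t),ctr[1]+r*np.sin(t),0*t+ctr[2]])-[260,70]+.5)*5)],True,col,1)
cv2.imwrite("pics/ringw.png",big)
E
```

```text
(no output)
```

View pics/ringw.png

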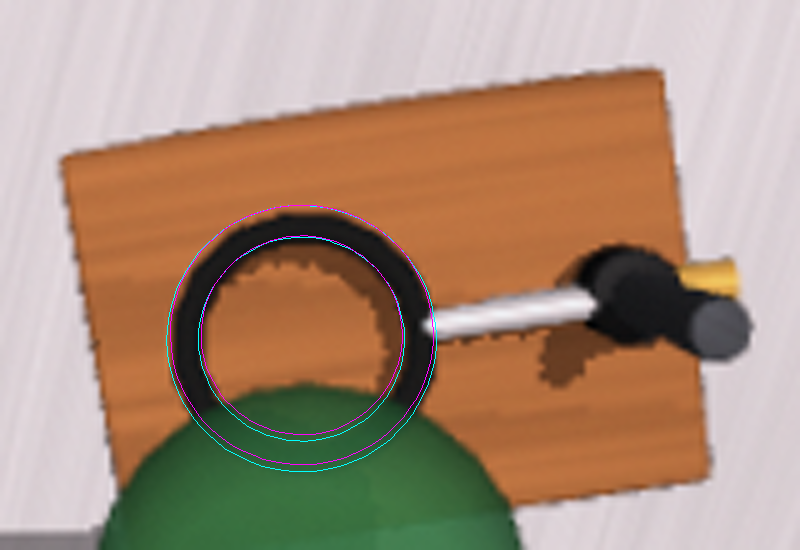

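Emit:
move_arm(motion=[[[0, 1, 15], [0, -0.001, 0]], [[0, 0, 20], [0, 0, 0]], [[0, 0, 20], [0, 0, 0]], [[0, 0, 15], [0, 0, 0]], [[0, 0, 10], [0, 0, 0]], [[0, 0, 5], [0, 0, 0]], [[0, 0, 0], [0, 0, 0]], [[0, 0, 0], [0, 0, 0]]])

```text
t: 10.35
position: [0.5641, 0.1925, 0.1859]
orientation: [3.141, 0.002, 1.901]
contact_force: [0.8, -0.8, -2.6]
grip_width: 0.0218
```

```bash
python3 fit2.py b
```

```text
TCP [0.56410161 0.19249392 0.18589921] [3.14110950e+00 2.08663503e-03 1.90127769e+00] 10.35 [ 0.75872749 -0.79296894 -2.64622968]
ball [0.56405646 0.19161417 0.09838673] rel TCP mm [-4.51511127e-02 -8.79755147e-01 -8.75124781e+01] axis tilt [ 0.00289793 -0.00674393] 213.278677431757
```

View pics/f_b.png

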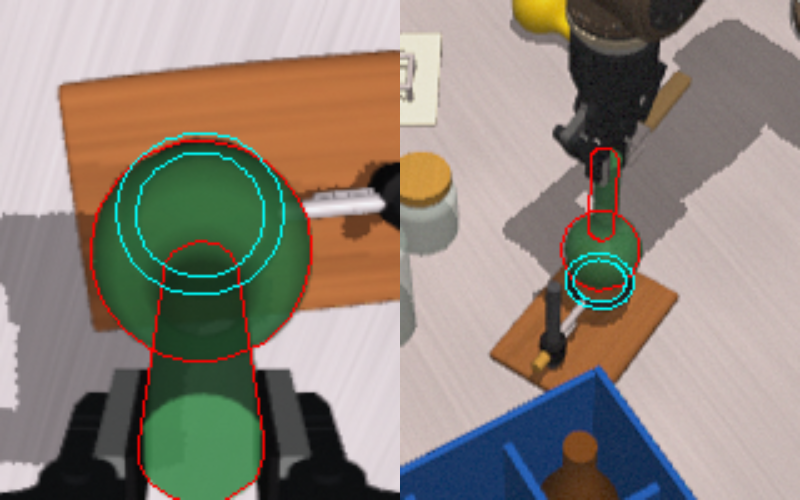

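Emit:
move_arm(motion=[[[0, 0, 3], [0, 0, 0]], [[0, 0, 3], [0, 0, 0]], [[0, 0, 2], [0, 0, 0]], [[0, 0, 2], [0, 0, 0]], [[0, 0, 0], [0, 0, 0]]])

```text
t: 11.0
position: [0.5636, 0.1924, 0.1749]
orientation: [-3.141, 0.002, 1.901]
contact_force: [0.9, 0.5, -3.2]
grip_width: 0.0214
```

Emit:
move_arm(motion=[[[0, 0, 1], [0, 0, 0]], [[0, 0, 1], [0, 0, 0]], [[0, 0, 0], [0, 0, 0]], [[0, 0, 0], [0, 0, 0]]])

```text
t: 11.4
position: [0.5638, 0.1924, 0.1733]
orientation: [-3.141, 0.002, 1.901]
contact_force: [-0.3, 0.1, -2.0]
grip_width: 0.0217
```

Emit:
move_arm(motion=[[[0, 0, 1], [0, 0, 0]], [[0, 0, 1], [0, 0, 0]], [[0, 0, 0], [0, 0, 0]], [[0, 0, 0], [0, 0, 0]]])

```text
t: 11.8
position: [0.5638, 0.1924, 0.1712]
orientation: [-3.141, 0.002, 1.901]
contact_force: [0.4, -0.1, -2.9]
grip_width: 0.0215
```

Emit:
move_arm(motion=[[[0, 0, 1], [0, 0, 0]], [[0, 0, 1], [0, 0, 0]], [[0, 0, 0], [0, 0, 0]], [[0, 0, 0], [0, 0, 0]]])

```text
t: 12.2
position: [0.5638, 0.1924, 0.1692]
orientation: [-3.141, 0.002, 1.901]
contact_force: [-1.0, -0.2, -2.5]
grip_width: 0.0213
```

Emit:
move_arm(motion=[[[0, 0, 1], [0, 0, 0]], [[0, 0, 1], [0, 0, 0]], [[0, 0, 0], [0, 0, 0]], [[0, 0, 0], [0, 0, 0]]])

```text
t: 12.6
position: [0.5638, 0.1924, 0.1672]
orientation: [-3.141, 0.002, 1.901]
contact_force: [-1.0, -0.1, -2.3]
grip_width: 0.0216
```

Emit:
move_arm(motion=[[[0, 0, 1], [0, 0, 0]], [[0, 0, 1], [0, 0, 0]], [[0, 0, 0], [0, 0, 0]], [[0, 0, 0], [0, 0, 0]]])

```text
t: 13.0
position: [0.5638, 0.1924, 0.1653]
orientation: [-3.141, 0.002, 1.901]
contact_force: [-0.1, 0.1, -2.4]
grip_width: 0.0218
```

```bash
python3 - <<'E'
from h import *
for i in range(2):
    s=robot.read_state(); print(s["t"],s["position"],s["contact_force"]); sc=vision.get_image("scene")
cv2.imwrite("pics/s_c.png",cv2.resize(sc[180:360,270:420],None,fx=4,fy=3.3)[:600])
E
```

```text
13.0 [0.56382157 0.19244303 0.16530123] [-0.10368019  0.10879288 -2.44823066]
13.05 [0.56379178 0.19244788 0.16529834] [ 1.01500498 -0.2408778  -1.58033336]
```

View pics/s_c.png

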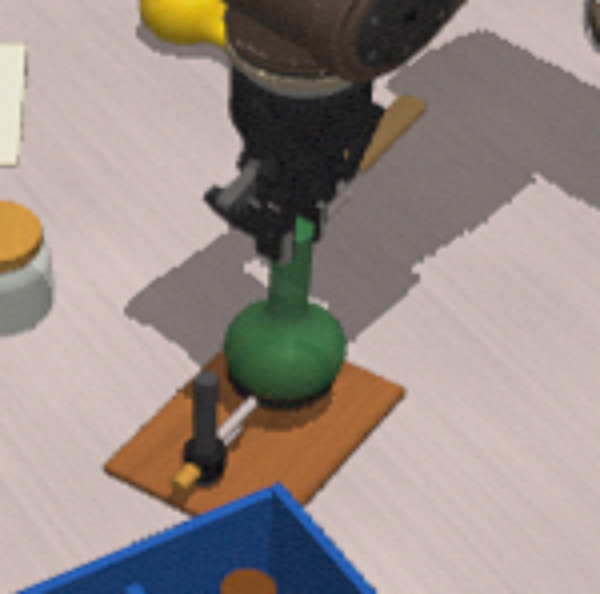

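The ball is right above the ring, which shows as a dark arc under it at about (290,400) in the crop. I'll keep feeling downwards.

Emit:
move_arm(motion=[[[0, 0, 1], [0, 0, 0]], [[0, 0, 1], [0, 0, 0]], [[0, 0, 0], [0, 0, 0]], [[0, 0, 0], [0, 0, 0]]])

```text
t: 13.5
position: [0.5638, 0.1924, 0.1634]
orientation: [-3.141, 0.002, 1.901]
contact_force: [-0.3, -0.0, -0.4]
grip_width: 0.0212
```

Emit:
move_arm(motion=[[[0, 0, 1], [0, 0, 0]], [[0, 0, 1], [0, 0, 0]], [[0, 0, 0], [0, 0, 0]], [[0, 0, 0], [0, 0, 0]]])

```text
t: 13.9
position: [0.5639, 0.1924, 0.1614]
orientation: [-3.141, 0.002, 1.901]
contact_force: [0.7, -1.0, 1.1]
grip_width: 0.0214
```

```bash
python3 - <<'E'
from h import *
F=[]
for i in range(8):
    s=robot.read_state(); F.append(s["contact_force"]); vision.get_image("top")
print(np.mean(F,0),np.std(F,0),s["t"])
E
python3 fit2.py d
```

```text
[ 0.67403457 -0.8619471   1.6627427 ] [0.50325554 0.17407358 0.43945127] 14.25
TCP [0.56382995 0.19244416 0.1613246 ] [-3.14131590e+00  1.99410883e-03  1.90134346e+00] 14.3 [ 0.25682694 -1.12278559  1.75426414]
ball [0.56402675 0.19084781 0.07199498] rel TCP mm [  0.19680562  -1.59635011 -89.32962282] axis tilt [ 0.00467331 -0.01174438] 183.05061130334485
```

View pics/f_d.png

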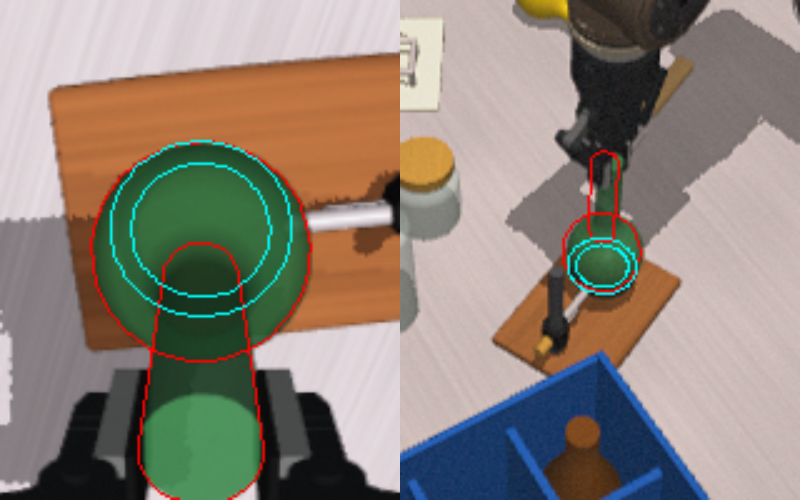

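Emit:
move_arm(motion=[[[-0.5, -0.2, -0.8], [0, 0, 0]], [[-0.5, -0.1, -0.7], [0, 0, 0]], [[0, 0, 0], [0, 0, 0]], [[0, 0, 0], [0, 0, 0]]])

```text
t: 14.85
position: [0.5638, 0.1914, 0.1627]
orientation: [-3.141, 0.002, 1.901]
contact_force: [1.1, 0.5, 0.8]
grip_width: 0.0213
```

```bash
python3 - <<'E'
from h import *
F=[]
for i in range(8):
    s=robot.read_state(); F.append(np.r_[s["contact_force"],s["moment"]]); vision.get_image("top")
print(np.mean(F,0),np.std(F,0),s["t"],s["position"])
E
```

```text
[ 1.07401103  0.36932789  0.5208134   0.04885036 -0.23248651 -0.02286039] [0.37060872 0.23299181 0.48630739 0.0264029  0.01256079 0.0278833 ] 15.2 [0.56378647 0.19137483 0.16273134]
```

Emit:
move_arm(motion=[[[-0.2, 0.7, -0.3], [0, 0, 0]], [[0, 0, 0], [0, 0, 0]], [[0, 0, 0], [0, 0, 0]]])

```text
t: 15.55
position: [0.5644, 0.1914, 0.163]
orientation: [-3.141, 0.002, 1.901]
contact_force: [0.8, -0.2, -0.2]
grip_width: 0.0216
```

```bash
python3 - <<'E'
from h import *
F=[]
for i in range(8):
    s=robot.read_state(); F.append(np.r_[s["contact_force"],s["moment"]]); vision.get_image("top")
print(np.mean(F,0),s["t"],s["position"],s["orientation"])
E
```

```text
[ 0.34162655  0.07559075 -0.451339   -0.01962327 -0.00471092 -0.00094356] 15.9 [0.56447958 0.19138948 0.16303443] [-3.14095625e+00  1.94178622e-03  1.90129839e+00]
```

Forces are almost balanced: the ring carries about 2.2 N of roughly 2.6 N, with lateral force and moment near zero. Releasing.

Emit:
move_arm(motion=[[[0, 0, 0], [0, 0, 0]], [[0, 0, 0], [0, 0, 0]], [[0, 0, 0], [0, 0, 0]], [[0, 0, 0], [0, 0, 0]], [[0, 0, 0], [0, 0, 0]]], jaw=60, grip_force=20)

```text
t: 16.45
position: [0.5645, 0.1914, 0.1631]
orientation: [-3.141, 0.002, 1.901]
contact_force: [0.5, -0.4, -0.4]
grip_width: 0.0597
```

```bash
python3 fit2.py e
```

```text
TCP [0.56454025 0.19142361 0.16309537] [-3.14117473e+00  1.96155455e-03  1.90136032e+00] 16.45 [ 0.52022819 -0.42110832 -0.37652626]
ball [0.56483978 0.19008969 0.07331555] rel TCP mm [  0.29953582  -1.33392135 -89.77981707] axis tilt [ 0.02648155 -0.03201456] 230.42209919261825
```

View pics/f_e.png

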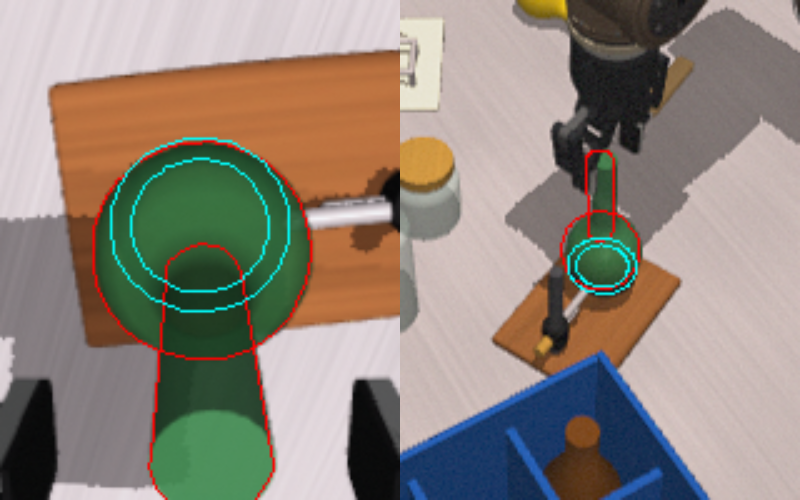

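The neck seems to have moved a little towards the right in the wrist view, so I'll check whether it is still moving.

```bash
python3 fit2.py f; python3 fit2.py g
```

```text
TCP [0.56453841 0.19140756 0.16305732] [-3.14112073e+00  1.96706510e-03  1.90135784e+00] 16.6 [0.41576795 0.08357927 0.57306186]
ball [0.56489744 0.1900371  0.07376878] rel TCP mm [  0.3590262   -1.37046213 -89.28854237] axis tilt [ 0.02531165 -0.02913547] 223.7444982698962
TCP [0.56454732 0.19142538 0.16311415] [-3.14119609e+00  1.94913373e-03  1.90134426e+00] 16.75 [ 1.09197837 -0.80641376  0.02092304]
ball [0.56498789 0.19006095 0.0733176 ] rel TCP mm [  0.44057124  -1.36442742 -89.79655072] axis tilt [ 0.02533244 -0.0318691 ] 226.30749711649366
```

Stable at about 0.04 rad (2°), under the 0.12 limit. Retreating straight up.

Emit:
move_arm(motion=[[[0, 0, -5], [0, 0, 0]], [[0, 0, -15], [0, 0, 0]], [[0, 0, -25], [0, 0, 0]], [[0, 0, -35], [0, 0, 0]], [[0, 0, -35], [0, 0, 0]], [[0, 0, -30], [0, 0, 0]], [[-40, 0, 0], [0, 0, 0]], [[-40, 0, 0], [0, 0, 0]]])

```text
t: 17.7
position: [0.5907, 0.1159, 0.3099]
orientation: [3.14, 0.003, 1.904]
contact_force: [-0.3, 1.0, -0.2]
grip_width: 0.0602
```

Emit:
move_arm(motion=[[[-45, 0, 0], [0, 0, 0]], [[-45, 0, 0], [0, 0, 0]], [[-45, 0, 0], [0, 0, 0]], [[-30, 0, 0], [0, 0, 0]], [[0, 0, 0], [0, 0, 0]]])

```text
t: 18.2
position: [0.6447, -0.0436, 0.3083]
orientation: [-3.141, 0.002, 1.898]
contact_force: [-0.4, -0.0, -1.0]
grip_width: 0.0599
```

```bash
cat > fin.py <<'E'
from h import *
import sys
tag=sys.argv[1]
im={n:vision.get_image(n) for n in("top","scene")}; C={n:vision.calibration(n) for n in im}
c0=np.array([.5645,.191,.0735]); box={};mask={}
for n in im:
    u=proj(n,np.vstack(parts(c0,np.array([0,0,1.]))),C[n]); x0,y0=np.int32(u.min(0)-10);x1,y1=np.int32(u.max(0)+10); box[n]=(x0,y0,x1,y1)
    a=im[n][y0:y1,x0:x1].astype(int); mask[n]=((a[:,:,1]-a[:,:,2]>10)&(a[:,:,1]-a[:,:,0]>2))*1.
def un(q): v=np.array([q[3],q[4],1]); return np.array(q[:3])/100,v/np.linalg.norm(v)
def cost(q):
    cc,a=un(q); return sum(((render(n,parts(cc,a),box=box[n],c=C[n])-mask[n])**2).sum() for n in im)
x0=np.array([*(c0*100),0,0]); sim=np.vstack([x0,x0+np.diag([.5,.5,.5,.06,.06])])
q=minimize(cost,x0,method="Nelder-Mead",options=dict(initial_simplex=sim,maxiter=600)); cc,a=un(q.x)
print(robot.read_state()["t"],"ball",cc,"tilt",a[:2],q.fun)
L=[]
for n in im:
    o=im[n].copy(); x0,y0,x1,y1=box[n]; big=cv2.resize(o[y0-20:y1+20,x0-20:x1+20],None,fx=4,fy=4)
    for pp in parts(cc,a): cv2.polylines(big,[np.int32((cv2.convexHull(proj(n,pp,C[n]).astype(np.float32))[:,0]-[x0-20,y0-20]+.5)*4)],True,(0,0,255),1)
    L.append(cv2.resize(big,(400,int(big.shape[0]*400/big.shape[1]))))
H=max(x.shape[0] for x in L); o=np.zeros((H,800,3),np.uint8)
for i,x in enumerate(L): o[:x.shape[0],i*400:i*400+400]=x
cv2.imwrite(f"pics/fin_{tag}.png",o[:600]); cv2.imwrite(f"pics/top_{tag}.png",im["top"])
E
python3 fin.py 1; python3 fin.py 2
```

```text
18.3 ball [0.56382101 0.19296895 0.07753659] tilt [ 0.01599786 -0.02946075] 329.5405767012688
18.4 ball [0.56378843 0.19307391 0.07762229] tilt [ 0.01494349 -0.03181093] 355.61342560553635
```

View pics/fin_2.png

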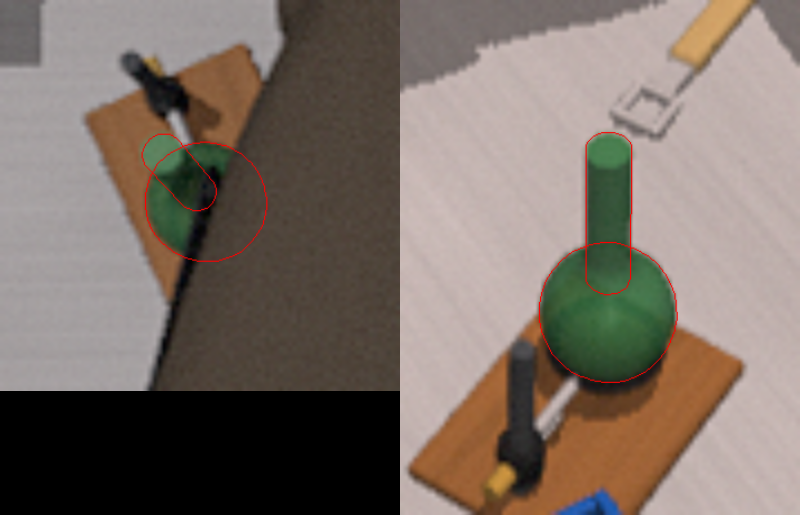

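View pics/top_2.png

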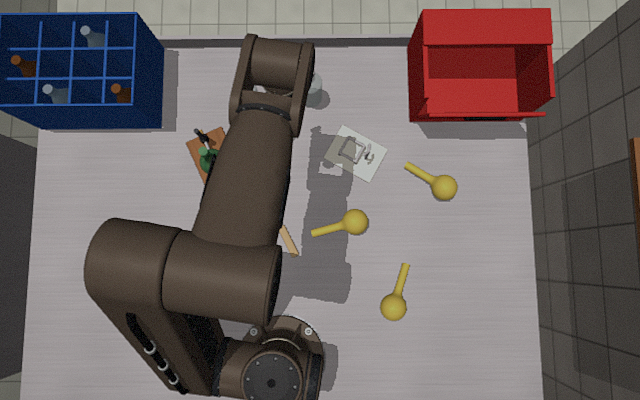

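The arm still covers part of the top view; I'll move it clear and recheck.

Emit:
move_arm(motion=[[[-38, -21, 0], [0, 0, 0.05]], [[-38, -21, 0], [0, 0, 0.05]], [[-38, -21, 0], [0, 0, 0.05]], [[-38, -21, 0], [0, 0, 0.05]], [[-38, -21, 0], [0, 0, 0.05]], [[-38, -21, 0], [0, 0, 0.05]], [[0, 0, 0], [0, 0, 0]], [[0, 0, 0], [0, 0, 0]]])

```text
t: 19.2
position: [0.5674, -0.2876, 0.3093]
orientation: [3.141, 0.002, 1.601]
contact_force: [0.3, 1.0, 0.6]
grip_width: 0.06
```

```bash
python3 fin.py 3; sleep 0; python3 fin.py 4
```

```text
19.3 ball [0.56380507 0.19297525 0.07751025] tilt [ 0.0159574  -0.02910638] 70.70938869665513
19.4 ball [0.56376278 0.19291459 0.077705  ] tilt [ 0.01588939 -0.02954606] 72.76693579392543
```

View pics/fin_4.png

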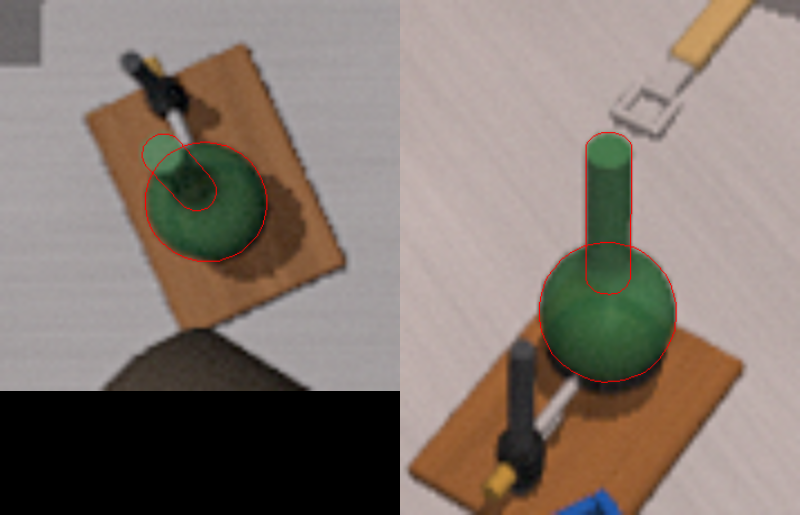

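View pics/top_4.png

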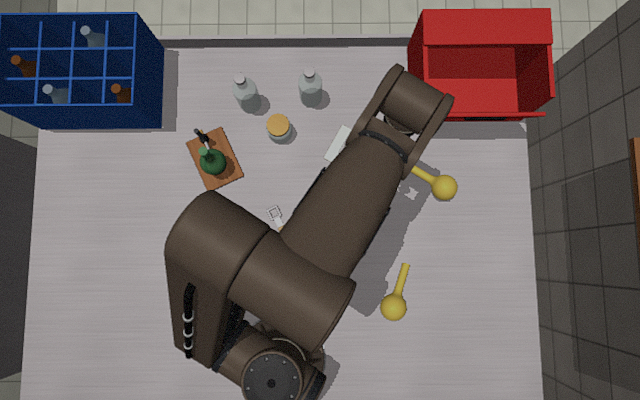

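The carafe stands still in the ring, about 1 mm off centre with about 0.033 rad of tilt. The bottles at (245,93) and (310,88), the jar at (278,128) and the opener head at (275,212) are where they were. Handing in.

```bash
python3 -c "
from bench import robot
print(robot.hand_in())"
```

```text
the job is handed in; nothing more can be done
None
```

The carafe is standing by itself in the ring, and I handed the job in at about 19.4 s with no verdict reported.

**What I did:** I gripped the green carafe along its neck, lifted it straight up out of the rack, turned it upright and lowered it in 2 mm steps until the ring carried it. The net force rose to about 4 N at most. I then eased it until the ring carried roughly 2.2 N of the roughly 2.6 N weight, with sideways force and moment near zero. Only then did I open the fingers and withdraw straight up.

**Last checks, from the camera fits:**
- **Position:** the ball is about 1 mm from the ring's axis.
- **Tilt:** about 0.033 rad (2°), against a limit of 0.12. It leaned slightly when released and then stayed the same from reading to reading.
- **Bystanders:** the bottles, the jar and the part of the opener in view look to be where they were at the start. By eye only: the arm hid the opener's handle in the last top view.
- **Arm:** it is clear of everything.

**Disagreement:** the ring's height came out at about 51 mm from the fixed cameras but nearer 41 mm in the wrist view. Contact came a few millimetres lower than I expected from the fixed cameras. Because I lowered by feel, this did not affect the result.

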